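# Scan the evidence tin on the forensic bench

### The job

Pick up the hand-held barcode reader from its black mat and aim it straight down at the label on the lid of the round metal tin, its window about 6 cm above the middle of the label and its long side along the label's long side, and hold it still there for at least one second. Then stand it back upright in the middle of its mat, set down rather than dropped, and let go. Read no other label, and leave the tin and everything else on the bench undisturbed.

Things in the scene. Friction and masses are not known exactly. Their poses are not given: they have to be found in the camera images.
- reader_grip (a point): Grip point of the barcode reader: the centre of its upright white handle (36 mm along the reader's x, 30 mm along its y, running from 36 mm to 112 mm above the underside, flat sides). The point lies 88 mm above the underside on the upright axis, 24 mm below the top. The reader (0.2 kg, 113 mm tall) stands on a grey head 78 mm long along x and 46 mm wide along y; it is loose. z points up along the handle. Pinch the handle across its y sides from above.
- reader_window (a point): Middle of the reader's scanning window, on the underside of its head, 88 mm below the grip point. The reader looks out of it along -z; x runs along the long side of the head and window. Same axes as the grip point.
- tin_label (a point): Middle of the paper barcode label on the lid of the round metal tin (lid 106 mm across, top 71 mm above the bench, loose, about 0.5 kg). The label is 60 mm along x and 36 mm along y, z is up out of the label. A brown carton (120 x 90 x 75 mm high) and a brown taped parcel (130 x 90 x 48 mm high) stand near it with labels of the same kind: these are not to be read. Glassware up to 120 mm tall stands among them, and a 200 mm tall measuring cylinder at the far edge.
- mat_top (a point): Centre of the upper face of the reader's flat black rubber mat, 150 x 150 mm and 4 mm thick, fixed to the bench; z is up. The reader starts standing on it and is to be put back in its middle, in any yaw.
Things that resemble listed ones, but are neither listed nor needed, are in the scene too. Leave any turquoise look-alike of the part that bears reader_grip alone. Leave any green look-alike of the part that bears tin_label alone.

How it is judged:
By the outcome, as a careful person would: the job done as asked, in the order asked, and still so for the second after the job is handed in, with the robot touching nothing.
It also fails if it takes over 59 s, if anything falls off the work surface, if the arm or the gripper's body presses on something with over 40 N, if the wrist force passes 120 N, or if a joint passes its speed limit or range.

### The arm

A 6-joint arm with a two-finger parallel gripper is mounted at the origin on the work surface. World frame = base frame: x ahead of the robot, y to its left, z up, the work surface at z = 0. Lengths are in mm, angles in degrees, forces in N, time in s.
With the tool pointing down it reaches from about 300 to 850 mm from the base axis. Payload 4.2 kg.
Tool frame: the origin (TCP) lies at the very end of the fingers, on their centre line; the grasp point (between the pads) lies 19 mm behind it (env.grip_depth is the distance from the TCP to the grasp point, in mm); y points along the fingers, z is the direction in which the jaws open and shut, and the axes are right-handed (so a half turn about y gives the same grasp; the last joint's range is limited). The gripper opens to 91 mm and grips with 3 to 60 N. Pads are 32 mm wide; open, the fingers measure 118 mm over their backs; the gripper's body (76 mm by 178 mm) begins 60 mm behind the grasp point.
Start: joints at [68.125, 18.312, 89.639, -0, 72.044, -1.146], TCP at [203.529, 537.791, 213.976] pointing down, gripper open.
Joint ranges: [-177.97, 177.97], [-48.28, 115.42], [12.27, 149.76], [-77.06, 257.06], [2.81, 150.46], [-146.56, 146.56]. Speed limits (degrees/s): [147.25, 147.25, 180, 180, 180, 180].

### API

Orientations are given as [roll, pitch, yaw] about the fixed x, y, z axes, in that order (R = Rz(yaw) Ry(pitch) Rx(roll)).
In Python, from workcell import state, imaging, job, env gives the robot as it stands.
- The arm moves only by the shell command python3 -m pendant 'ROWS' [FORCE]. ROWS is JSON, a list of rows, each an object with "delta_pos": the shift along the tool's x, y, z in cm, a list of three; "twist": the turn, a rotation vector about the tool's x, y, z in degrees, a list of three; "grip": the opening in per cent of the stroke, from 0 (shut) to 100 (fully open). In form: [{"delta_pos": [tx, ty, tz], "twist": [wx, wy, wz], "grip": grip}, ...]. A call has exactly 5 rows; each row is the pose to reach, as a shift and turn from the pose commanded when the call began, along the tool's axes at that moment; what a row does not reach only later rows make up. A row lasts 1/10 s, in which the tool goes at most 50 mm and 8.59 degrees, less where a joint would pass 70% of its speed; a pose out of reach is approached as far as the arm can. A call with a gripper value outside its range is refused whole. The fingers move at their own pace and stop on an object; FORCE is the grip in N (left out, the last holds). Time passes only in rows, so rows that repeat a pose let the fingers close, or fill a call up. It gives the time, the measured TCP pose, the force and the opening at its end, in the units of the state.
- state(): the state, without advancing time (a new reading comes with each control period).
- imaging.grab_frame(name): name is "scene" or "top" or "wrist"; returns (picture, depth): 384x512x3 uint8, red, green, blue; 384x512 float32, mm along the optical axis (not along the pixel's ray), 0 where there is no reading.
- imaging.camera_info(name): a dict with "fx", "fy", "cx", "cy" (pixels), "k1" (the pictures are not rectified: a ray, as slopes to the right and down, at radius r is drawn at 1 + k1 r^2 times it, then the intrinsics apply), "R" (3x3) and "t" (3): a world point X has camera coordinates R X + t. Camera axes: x right, y down, z forward; pixel columns grow to the right and rows downward; lengths in mm; the calibration is good to about 2 mm. A picture is of the moment at which its call begins: read the wrist's pose just before it. camera_info takes no time and is no camera call; for the wrist camera it gives the pose at the moment of the call.
- job.job_done(): hands the job in, once; it reports no verdict.
The state is a dict: "time_s": time; "qpos": joint angles; "qvel": joint speeds; "effort": joint torques, N m; "ee_pos": TCP position; "ee_rot": TCP orientation; "force": force on the tool from outside, world axes, zero at the start; "torque": the same for the moment, N m; "gripper_width": finger opening in mm.
Only numpy, scipy, OpenCV 4.12 (cv2) and the standard library are available. Lean on these libraries where they do the work, as an engineer would, in place of code of your own. Each camera call takes 0.05 s, during which the arm holds its last target.

## Working session

There is one attempt and no reset: what is moved stays moved. The work goes in short steps, Python scripts to look and compute and a shell command to move; the robot and the scene stay as the last step left them, time stands still between calls to the robot, and variables do not carry over. Pictures are saved under pics/ and viewed, and the job is handed in when it is done.

```bash
ls; mkdir -p pics
cat > h.py <<'E'
import numpy as np,cv2
from scipy.spatial.transform import Rotation as Ro
from workcell import state, imaging, job, env
def save(n,name,arr=None):
    p,d=imaging.grab_frame(n); i=imaging.camera_info(n)
    cv2.imwrite(f'pics/{name}.png',p[:,:,::-1]); np.savez(f'pics/{name}.npz',p=p,d=d,**{k:np.array(i[k]) for k in i}); 
def load(name): return dict(np.load(f'pics/{name}.npz'))
def px(D,u,v,depth=None,z=None):
    K=np.array([[D['fx'],0,D['cx']],[0,D['fy'],D['cy']],[0,0,1]],float)
    r=cv2.undistortPoints(np.array([[[u,v]]],float),K,np.array([D['k1'],0,0,0],float))[0,0]
    ray=np.array([r[0],r[1],1.]); R=D['R'];t=D['t']
    if z is not None:
        c=-R.T@t; w=R.T@ray; s=(z-c[2])/w[2]; return c+s*w
    if depth is None: depth=np.median(D['d'][int(v)-1:int(v)+2,int(u)-1:int(u)+2])
    return R.T@(ray*depth-t)
E
python3 - <<'E'
from h import *
save('scene','s0');save('top','t0')
s=state();print(s)
for n in('scene','top'):
  i=imaging.camera_info(n);print(n,-np.array(i['R']).T@np.array(i['t']),i['fx'],i['k1'])
for n in('s0','t0'):
  cv2.imwrite(f'pics/{n}b.png',cv2.resize(cv2.imread(f'pics/{n}.png'),(800,600),interpolation=cv2.INTER_CUBIC))
E
```

```text
pics
{'time_s': 0.1, 'qpos': array([ 6.81235798e+01,  1.83451474e+01,  8.96986637e+01, -3.09942343e-04,
        7.20428667e+01, -1.14553152e+00]), 'qvel': array([-0.02267509, -0.12857633, -0.16600802,  0.038488  , -0.03835821,
       -0.02087275]), 'effort': array([ 1.07797146e-03, -4.13334346e+01, -2.32508647e+01,  7.27568124e-02,
        4.22869425e-02, -4.25160511e-05]), 'ee_pos': array([203.37019858, 537.36055889, 213.23782208]), 'ee_rot': array([-9.00866664e+01,  1.43821901e-03, -2.07307940e+01]), 'force': array([ 0.06318044, -0.24190633,  0.43494178]), 'torque': array([-0.04996006,  0.01700661, -0.00077318]), 'gripper_width': 91.2759729579002}
scene [1065.81451981 -395.32183808 1176.64453636] 499.17676259246923 -0.09707004288675092
top [ 339.61737211  -61.98348422 1041.28895628] 457.11227839508234 -0.05922773081605465
```

View pics/s0b.png

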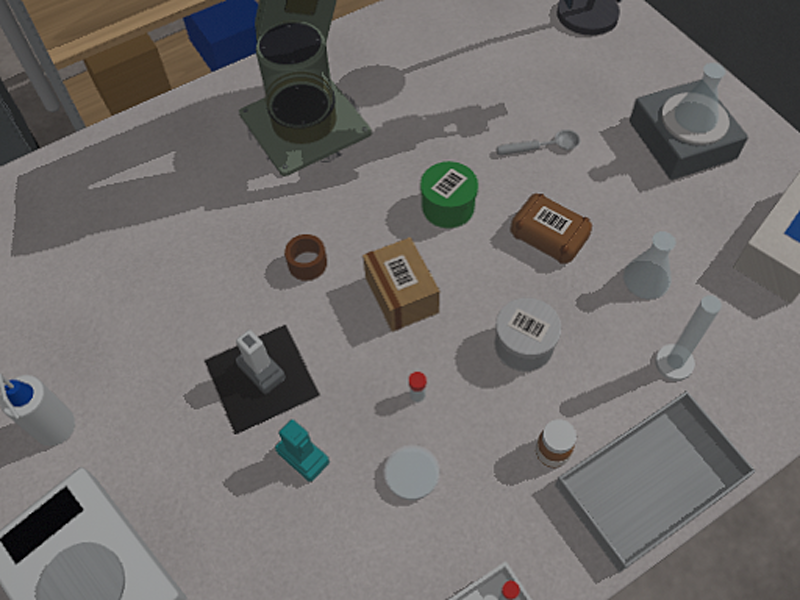

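View pics/t0b.png

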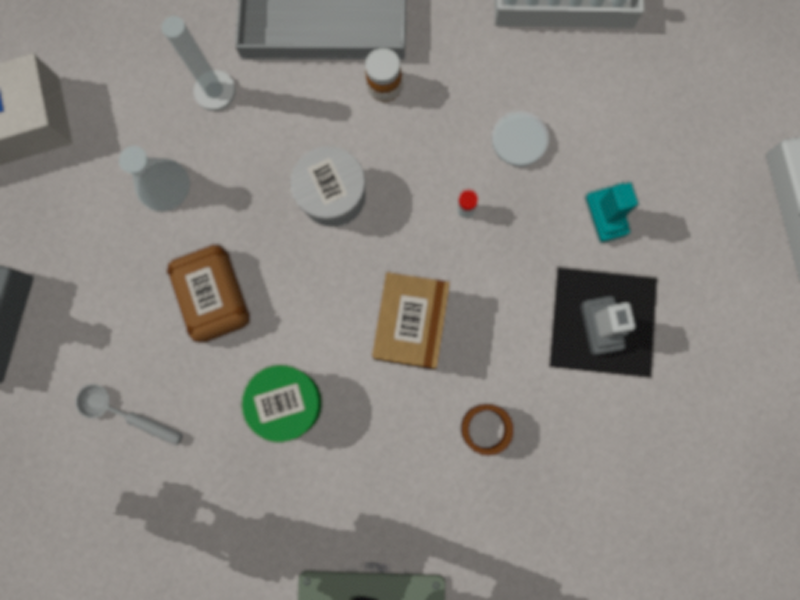

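Candidates for the reader are the white/grey one on the black mat (top view, 610,320) and the turquoise look-alike (612,212). For the label they are the grey metal tin (328,183), the green tin (281,403), the carton (410,320) and the parcel (205,290). I choose the white/grey reader and the grey metal tin, and check both in a close crop.

Run:
```python
from h import *
a=cv2.imread('pics/t0.png')
def crop(u,v,w,h,s): return cv2.resize(a[v:v+h,u:u+w],(w*s,h*s),interpolation=cv2.INTER_CUBIC)
c1=crop(345,165,80,80,5);c2=crop(170,80,80,80,5)
for c,(u,v) in((c1,(345,165)),(c2,(170,80))):
  for k in range(0,80,10):
    cv2.putText(c,str(u+k),(k*5,8),0,.3,(0,255,255),1);cv2.putText(c,str(v+k),(0,k*5+4),0,.3,(0,255,255),1)
    c[:, k*5]=c[:,k*5]//2+np.array([0,60,60],np.uint8); c[k*5]=c[k*5]//2+np.array([0,60,60],np.uint8)
cv2.imwrite('pics/c0.png',np.hstack([c1,c2]))
```

```text
(no output)
```

View pics/c0.png

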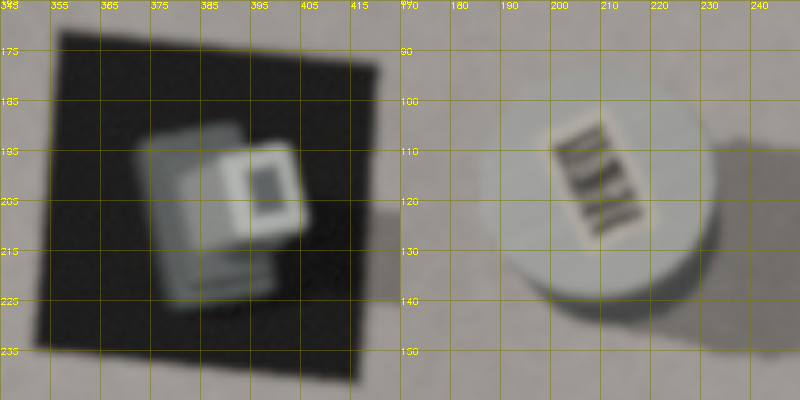

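Run:
```python
from h import *
D=load('t0')
def q(P,u0,v0,z,xo=0):
  W=np.array([px(D,u0+(x-xo)/5,v0+y/5,z=z) for x,y in P]);print(W.round(1).tolist(),'mean',W.mean(0).round(1));
  for k in range(4):
    e=W[(k+1)%4]-W[k];print(np.linalg.norm(e).round(1),np.degrees(np.arctan2(e[1],e[0])).round(1))
print('mat');q([(60,30),(378,67),(358,383),(35,348)],345,165,4)
print('handle');q([(219,152),(290,142),(309,228),(240,239)],345,165,116.5)
print('label');q([(540,131),(607,105),(659,217),(592,246)],170,80,71,400)
print(px(D,391+0,203),px(D,398,203),px(D,208,115),px(D,400,232))
for n,u,v in(('flask top',134*.64,160*.64),('cyl top',175*.64,27*.64),('bottle',384*.64,60*.64),('red vial',468*.64,200*.64),('carton',410*.64,320*.64),('parcel',205*.64,290*.64),('teal',625*.64,195*.64),('ring',487*.64,407*.64),('dish',520*.64,138*.64)): print(n,px(D,u,v).round(0))
S=load('s0')
m=np.array([px(S,x*.64,y*.64,z=4) for x,y in [(205,361),(287,325),(319,390),(236,433)]]);print('mat s',m.mean(0))
l=np.array([px(S,x*.64,y*.64,z=71) for x,y in [(517,305),(550,314),(541,341),(508,331)]]);print('lab s',l.mean(0),l)
h=np.array([px(S,x*.64,y*.64,z=116.5) for x,y in [(236,340),(252,331),(263,342),(247,351)]]);print('hand s',h.mean(0))
```

```text
mat
[[542.9, -266.0, 4.0], [528.5, -412.7, 4.0], [383.4, -399.3, 4.0], [396.6, -253.2, 4.0]] mean [ 462.9 -332.8    4. ]
147.4 -95.6
145.7 174.7
146.6 84.9
146.9 -5.0
handle
[[471.5, -308.3, 116.5], [476.2, -337.5, 116.5], [441.0, -344.3, 116.5], [436.0, -316.1, 116.5]] mean [ 456.2 -326.5  116.5]
29.6 -80.9
35.8 -168.9
28.7 100.0
36.3 12.5
label
[[669.9, 97.3, 71.0], [682.4, 67.9, 71.0], [631.0, 42.8, 71.0], [617.4, 71.9, 71.0]] mean [650.2  70.   71. ]
31.9 -67.0
57.1 -154.0
32.1 115.1
58.3 25.8
[ 456.14325906 -312.83373209  115.0534006 ] [ 456.29560514 -326.89342428  115.98381317] [650.57887237  74.44475504  68.75287616] [ 404.42165057 -362.05445804    3.95750754]
flask top [660. 333. 118.]
cyl top [814. 261. 197.]
bottle [832.  -5.  73.]
red vial [ 626. -129.   61.]
carton [452. -50.  75.]
parcel [492. 243.  47.]
teal [ 622. -336.  113.]
ring [ 337. -159.   44.]
dish [ 737. -209.   17.]
mat s [ 464.66200759 -328.01048687    4.        ]
lab s [646.59194436  76.71664047  71.        ] [[609.4724245   79.77645854  71.        ]
 [652.24009326 115.13902102  71.        ]
 [683.92684256  72.89278797  71.        ]
 [640.72841714  39.05829434  71.        ]]
hand s [ 458.65881822 -323.64360303  116.5       ]
```

The crop confirms the choice: white handle on a grey head standing on the black mat (handle top at about 398,203 in native pixels), and the plain grey lid with its label (about 209,115). I'll look at the label up close with the wrist camera first, then at the reader.

```bash
cat >> h.py <<'E'
def go(x,y,z,yaw):
    s=state(); R=Ro.from_euler('xyz',s['ee_rot'],degrees=True); T=Ro.from_euler('xyz',[-90,0,yaw],degrees=True)
    d=R.inv().apply(np.array([x,y,z])-s['ee_pos'])/10
    w=(R.inv()*T).as_rotvec(degrees=True)
    print('t',s['time_s'],'pos',s['ee_pos'].round(1),'rot',s['ee_rot'].round(2),'q',np.round(s['qpos'],1),'F',s['force'].round(1),'g',round(s['gripper_width'],1)); print('delta cm',d.round(2),'twist',w.round(2))
E
python3 -c "
from h import *
go(600,60,214,-154)"
```

```text
t 0.1 pos [203.4 537.4 213.2] rot [-90.09   0.   -20.73] q [68.1 18.3 89.7 -0.  72.  -1.1] F [ 0.1 -0.2  0.4] g 91.3
delta cm [ 5.399e+01 -3.000e-02 -3.061e+01] twist [5.0000e-02 1.3327e+02 1.0000e-01]
```

```bash
python3 -m pendant '[{"delta_pos":[54,0,-30.6],"twist":[0,133,0],"grip":100},{"delta_pos":[54,0,-30.6],"twist":[0,133,0],"grip":100},{"delta_pos":[54,0,-30.6],"twist":[0,133,0],"grip":100},{"delta_pos":[54,0,-30.6],"twist":[0,133,0],"grip":100},{"delta_pos":[54,0,-30.6],"twist":[0,133,0],"grip":100}]'
python3 -c "
from h import *
go(600,60,214,-154)"
```

```text
time_s: 0.6
ee_pos: [364.0, 343.8, 213.7]
ee_rot: [-90.0, -0.0, -64.0]
force: [1.0, 0.5, 0.7]
gripper_width: 91.5
t 0.6 pos [364.  343.8 213.7] rot [-90.02  -0.   -64.03] q [42.  11.6 99.   0.  69.4 16.1] F [1.  0.5 0.7] g 91.5
delta cm [ 3.585e+01 -3.000e-02  8.790e+00] twist [1.000e-02 8.997e+01 2.000e-02]
```

```bash
python3 -m pendant '[{"delta_pos":[36,0,8.8],"twist":[0,90,0],"grip":100},{"delta_pos":[36,0,8.8],"twist":[0,90,0],"grip":100},{"delta_pos":[36,0,8.8],"twist":[0,90,0],"grip":100},{"delta_pos":[36,0,8.8],"twist":[0,90,0],"grip":100},{"delta_pos":[36,0,8.8],"twist":[0,90,0],"grip":100}]'
python3 -c "
from h import *
go(600,60,214,-154)"
```

```text
time_s: 1.1
ee_pos: [524.9, 152.3, 213.7]
ee_rot: [-90.0, 0.0, -107.0]
force: [1.1, 1.1, -0.2]
gripper_width: 91.0
t 1.1 pos [524.9 152.3 213.7] rot [ -90.03    0.   -107.04] q [15.  15.8 93.4  0.  70.9 32. ] F [ 1.1  1.1 -0.2] g 91.0
delta cm [ 6.62 -0.04  9.88] twist [3.000e-02 4.696e+01 1.000e-02]
```

```bash
python3 -m pendant '[{"delta_pos":[6.6,0,9.9],"twist":[0,47,0],"grip":100},{"delta_pos":[6.6,0,9.9],"twist":[0,47,0],"grip":100},{"delta_pos":[6.6,0,9.9],"twist":[0,47,0],"grip":100},{"delta_pos":[6.6,0,9.9],"twist":[0,47,0],"grip":100},{"delta_pos":[6.6,0,9.9],"twist":[0,47,0],"grip":100}]'
python3 -c "
from h import *
go(600,60,214,-154)
save('wrist','w0')
go(457,-326,180,-168.5)
i=imaging.camera_info('wrist');R=np.array(i['R']);print(-R.T@i['t'],R)
cv2.imwrite('pics/w0b.png',cv2.resize(cv2.imread('pics/w0.png'),(800,600),interpolation=cv2.INTER_CUBIC))
"
```

```text
time_s: 1.6
ee_pos: [600.2, 61.4, 213.0]
ee_rot: [-90.0, -0.1, -150.1]
force: [0.4, -0.2, 0.1]
gripper_width: 91.5
t 1.6 pos [600.2  61.4 213. ] rot [-9.0050e+01 -8.0000e-02 -1.5011e+02] q [ 4.7 21.  85.8  0.  73.3 64.8] F [ 0.4 -0.2  0.1] g 91.5
delta cm [ 0.09 -0.1   0.11] twist [0.05 3.89 0.08]
t 1.65 pos [600.   61.8 213.2] rot [-9.0040e+01 -7.0000e-02 -1.5029e+02] q [ 4.8 20.9 85.8  0.  73.3 65.1] F [-0.1 -0.4  0.2] g 91.1
delta cm [31.64  3.34 26.59] twist [ 0.03 18.21  0.08]
[671.32759212 102.93518012 384.06700746] [[ 4.95503713e-01 -8.68605557e-01 -6.75532130e-04]
 [-8.31963148e-01 -4.74823947e-01  2.87018362e-01]
 [-2.49626503e-01 -1.41656646e-01 -9.57924842e-01]]
```

View pics/w0b.png

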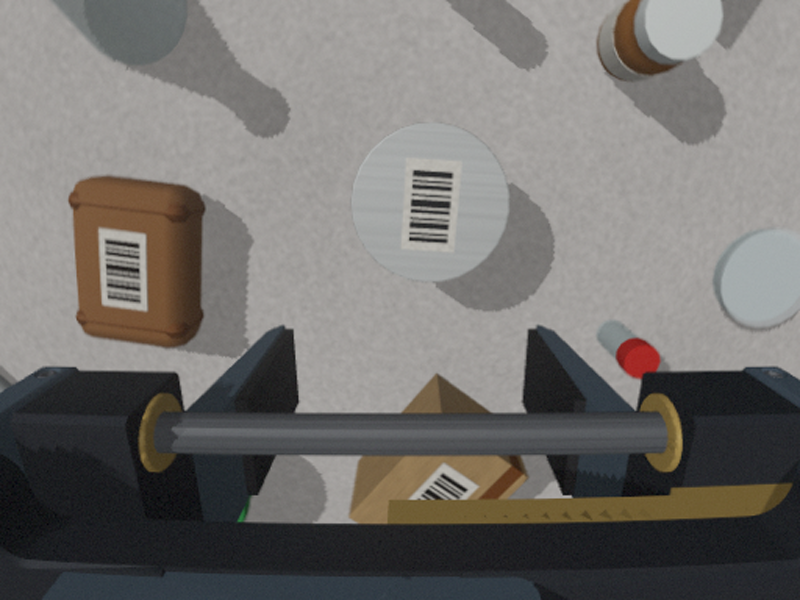

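The wrist view shows the metal tin's lid centred at (430,202), with the label corners at about (407,159), (461,161), (455,252) and (402,249).

```bash
python3 - <<'E'
from h import *
D=load('w0')
W=np.array([px(D,x*.64,y*.64,z=71) for x,y in[(407,159),(461,161),(455,252),(402,249)]])
print(W.round(1),W.mean(0))
for a,b in((2,1),(3,0)):
  e=W[b]-W[a];print(np.linalg.norm(e),np.degrees(np.arctan2(e[1],e[0])))
print('depth',px(D,430*.64,140*.64),'lid c',px(D,430*.64,202*.64,z=71))
E
python3 -m pendant '[{"delta_pos":[31.6,3.3,26.6],"twist":[0,18.2,0],"grip":100},{"delta_pos":[31.6,3.3,26.6],"twist":[0,18.2,0],"grip":100},{"delta_pos":[31.6,3.3,26.6],"twist":[0,18.2,0],"grip":100},{"delta_pos":[31.6,3.3,26.6],"twist":[0,18.2,0],"grip":100},{"delta_pos":[31.6,3.3,26.6],"twist":[0,18.2,0],"grip":100}]'
python3 -c "
from h import *
go(457,-326,180,-168.5)"
```

```text
[[667.4 103.   71. ]
 [683.6  72.2  71. ]
 [630.5  44.6  71. ]
 [614.5  76.9  71. ]] [648.99604424  74.17605016  71.        ]
59.866678162909814 27.455443907453795
59.06709436015521 26.324279406011016
depth [684.96004776  96.102333    69.85368041] lid c [651.0412067   76.31011338  71.        ]
time_s: 2.15
ee_pos: [515.5, -173.7, 193.7]
ee_rot: [-90.0, -0.0, -167.6]
force: [0.7, -0.3, -0.7]
gripper_width: 91.1
t 2.15 pos [ 515.5 -173.7  193.7] rot [-9.0010e+01 -1.0000e-02 -1.6765e+02] q [-19.8  16.3  95.6   0.   68.1  57.8] F [ 0.7 -0.3 -0.7] g 91.1
delta cm [ 8.98  1.37 13.62] twist [0.01 0.85 0.01]
```

```bash
python3 -m pendant '[{"delta_pos":[9,1.4,13.6],"twist":[0,0.8,0],"grip":100},{"delta_pos":[9,1.4,13.6],"twist":[0,0.8,0],"grip":100},{"delta_pos":[9,1.4,13.6],"twist":[0,0.8,0],"grip":100},{"delta_pos":[9,1.4,13.6],"twist":[0,0.8,0],"grip":100},{"delta_pos":[9,1.4,13.6],"twist":[0,0.8,0],"grip":100}]'
python3 -c "
from h import *
go(457,-326,180,-168.5)
save('wrist','w1')
cv2.imwrite('pics/w1b.png',cv2.resize(cv2.imread('pics/w1.png'),(800,600),interpolation=cv2.INTER_CUBIC))
"
```

```text
time_s: 2.65
ee_pos: [456.3, -325.5, 179.4]
ee_rot: [-90.1, -0.0, -168.7]
force: [0.3, 0.5, 0.1]
gripper_width: 91.2
t 2.65 pos [ 456.3 -325.5  179.4] rot [-9.0060e+01 -3.0000e-02 -1.6874e+02] q [-36.7  18.4  94.7   0.   67.   42.1] F [0.3 0.5 0.1] g 91.2
delta cm [-0.06 -0.06  0.06] twist [ 0.06 -0.24  0.03]
```

View pics/w1b.png

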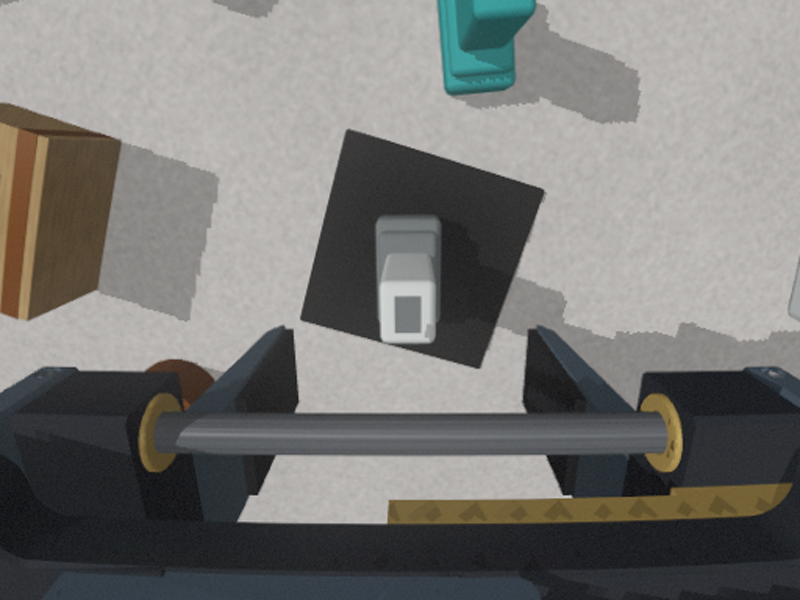

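The handle top shows at (407,312), with corners at about (380,281), (434,281), (434,343) and (381,341). The mat corners are (348,130), (544,190), (480,368) and (301,320).

Run:
```python
from h import *
D=load('w1')
for P,z in(([(380,281),(434,281),(434,343),(381,341)],116),([(348,130),(544,190),(480,368),(301,320)],4)):
  W=np.array([px(D,x*.64,y*.64,z=z) for x,y in P]);print(W.round(1).tolist(),W.mean(0).round(1))
  for k in range(4):
    e=W[(k+1)%4]-W[k];print(np.linalg.norm(e).round(1),np.degrees(np.arctan2(e[1],e[0])).round(1))
# ground truth of TCP in view
print('handle depth',px(D,407*.64,335*.64))
a=D['p'][100:240,220:310,::-1];cv2.imwrite('pics/c1.png',cv2.resize(a,None,fx=4,fy=4,interpolation=cv2.INTER_CUBIC))
go(457,-327,74,-169)
```

```text
[[472.1, -304.4, 116.0], [477.6, -331.8, 116.0], [443.8, -339.1, 116.0], [439.3, -310.9, 116.0]] [ 458.2 -321.5  116. ]
28.0 -78.7
34.6 -167.8
28.6 99.0
33.4 11.2
[[544.9, -261.0, 4.0], [532.1, -407.6, 4.0], [385.1, -395.4, 4.0], [397.6, -247.6, 4.0]] [ 464.9 -327.9    4. ]
147.1 -95.0
147.5 175.3
148.4 85.2
147.9 -5.2
handle depth [ 445.55316455 -323.89837484  116.1791484 ]
t 2.7 pos [ 457.1 -324.1  179.7] rot [ -90.08    0.   -168.66] q [-36.5  18.4  94.7   0.1  67.   42.1] F [0.9 0.7 0.2] g 91.5
delta cm [ 0.07 10.57  0.3 ] twist [ 0.08  0.34 -0.  ]
```

View pics/c1.png

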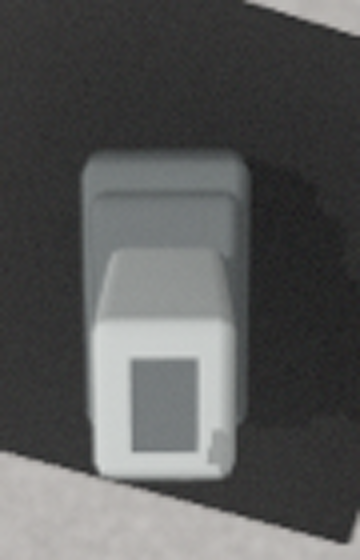

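```bash
python3 -m pendant '[{"delta_pos":[-0.1,2,-0.1],"twist":[0,0,0],"grip":100},{"delta_pos":[-0.1,4.5,-0.1],"twist":[0,0,0],"grip":100},{"delta_pos":[-0.1,7,-0.1],"twist":[0,0,0],"grip":100},{"delta_pos":[-0.1,9.2,-0.1],"twist":[0,0,0],"grip":100},{"delta_pos":[-0.1,10.5,-0.1],"twist":[0,0,0],"grip":100}]'
python3 -m pendant '[{"delta_pos":[0,0,0],"twist":[0,0,0],"grip":90},{"delta_pos":[0,0,0],"twist":[0,0,0],"grip":80},{"delta_pos":[0,0,0],"twist":[0,0,0],"grip":70},{"delta_pos":[0,0,0],"twist":[0,0,0],"grip":60},{"delta_pos":[0,0,0],"twist":[0,0,0],"grip":50}]' 10
python3 -c "
from h import *
go(458,-323,74,-168.7)"
```

```text
time_s: 3.2
ee_pos: [458.3, -320.4, 73.5]
ee_rot: [-90.1, -0.1, -168.4]
force: [0.2, 0.0, 0.4]
gripper_width: 91.3
time_s: 3.7
ee_pos: [458.4, -323.3, 75.8]
ee_rot: [-89.9, 0.1, -168.7]
force: [0.2, 0.3, 0.2]
gripper_width: 54.2
t 3.7 pos [ 458.4 -323.3   75.8] rot [-8.9940e+01  7.0000e-02 -1.6865e+02] q [-36.4  24.  102.7   0.   53.2  42.3] F [0.2 0.3 0.2] g 54.2
delta cm [ 0.04  0.18 -0.04] twist [-0.06  0.05 -0.07]
```

```bash
python3 -c "
from h import *
save('wrist','w2');a=cv2.imread('pics/w2.png')[180:384,130:380];cv2.imwrite('pics/c2.png',cv2.resize(a,None,fx=2.8,fy=2.8,interpolation=cv2.INTER_CUBIC));print(state()['ee_pos'])"
```

```text
[ 458.2882307  -323.29765131   75.61342709]
```

View pics/c2.png

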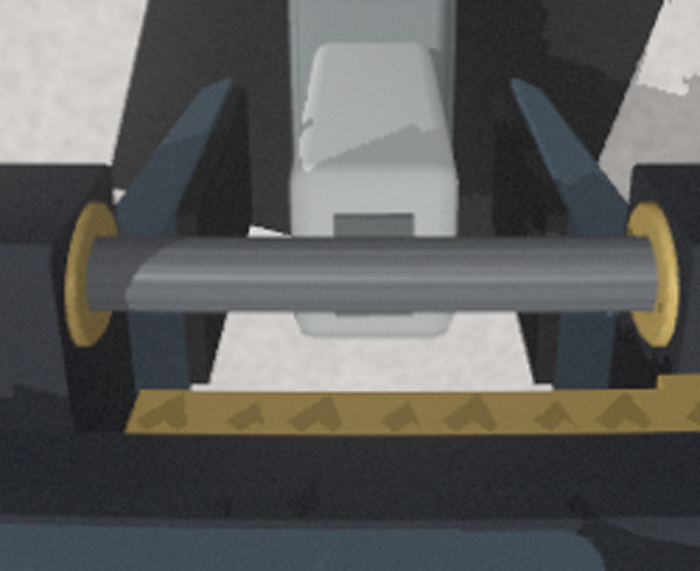

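The handle (at 375 in the crop) sits centred between the fingers (inner edges at 245 and 497). I close on it now.

```bash
python3 -m pendant '[{"delta_pos":[0,0.2,0],"twist":[0,0,0],"grip":42},{"delta_pos":[0,0.2,0],"twist":[0,0,0],"grip":36},{"delta_pos":[0,0.2,0],"twist":[0,0,0],"grip":33},{"delta_pos":[0,0.2,0],"twist":[0,0,0],"grip":30},{"delta_pos":[0,0.2,0],"twist":[0,0,0],"grip":28}]' 15
python3 -m pendant '[{"delta_pos":[0,0,0],"twist":[0,0,0],"grip":20},{"delta_pos":[0,0,0],"twist":[0,0,0],"grip":20},{"delta_pos":[0,0,0],"twist":[0,0,0],"grip":20},{"delta_pos":[0,0,0],"twist":[0,0,0],"grip":20},{"delta_pos":[0,0,0],"twist":[0,0,0],"grip":20}]' 25
python3 -c "
from h import *
go(458,-323,200,-168.7)"
```

```text
time_s: 4.25
ee_pos: [458.1, -323.2, 72.9]
ee_rot: [-90.0, -0.0, -168.6]
force: [-0.4, -1.0, -0.5]
gripper_width: 29.9
time_s: 4.75
ee_pos: [458.0, -323.0, 72.9]
ee_rot: [-90.0, 0.0, -168.6]
force: [-0.1, -1.0, -2.2]
gripper_width: 30.2
t 4.75 pos [ 458.  -323.    72.9] rot [ -90.01    0.   -168.65] q [-36.4  24.2 102.8   0.   53.   42.3] F [-0.1 -1.  -2.2] g 30.2
delta cm [  0.   -12.71  -0.  ] twist [ 0.01  0.05 -0.  ]
```

```bash
python3 -m pendant '[{"delta_pos":[0,-1.5,0],"twist":[0,0,0],"grip":20},{"delta_pos":[0,-4.5,0],"twist":[0,0,0],"grip":20},{"delta_pos":[0,-8,0],"twist":[0,0,0],"grip":20},{"delta_pos":[0,-12,0],"twist":[0,0,0],"grip":20},{"delta_pos":[0,-15,0],"twist":[0,0,0],"grip":20}]' 25
python3 -c "
from h import *
go(649,73.5,230,-153.3)
save('scene','s1')
cv2.imwrite('pics/c3.png',cv2.resize(cv2.imread('pics/s1.png')[150:300,100:300],(800,600)))"
```

```text
time_s: 5.25
ee_pos: [458.2, -323.0, 225.1]
ee_rot: [-90.0, 0.1, -168.7]
force: [1.0, -0.0, -2.3]
gripper_width: 29.7
t 5.25 pos [ 458.2 -323.   225.1] rot [-8.9960e+01  7.0000e-02 -1.6865e+02] q [-36.4  16.6  90.5   0.   72.8  42.3] F [ 1.  -0.  -2.3] g 29.7
delta cm [-26.51  -0.47 -35.12] twist [ -0.05 -15.35  -0.07]
```

View pics/c3.png

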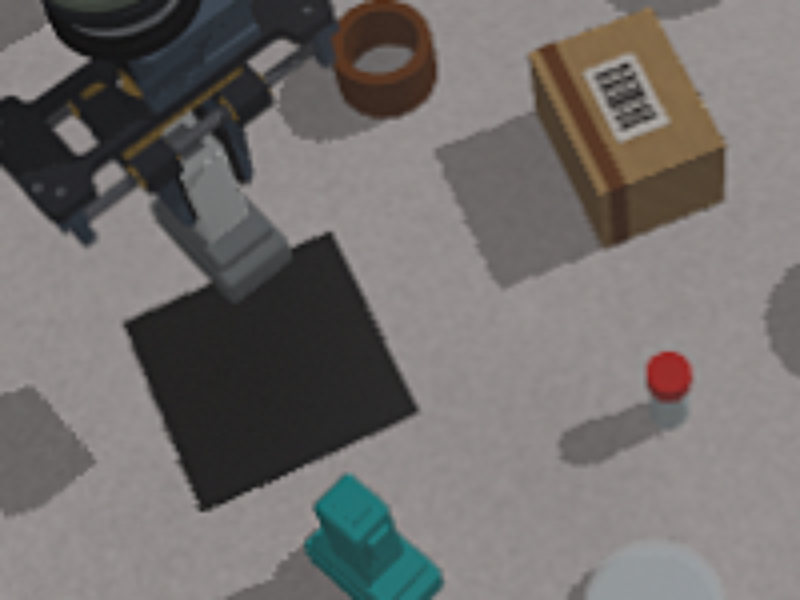

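The reader is held upright and clear of the mat. Now I carry it toward the tin, staying outside the carton.

```bash
python3 -m pendant '[{"delta_pos":[-1,0,-1.4],"twist":[0,-0.5,0],"grip":20},{"delta_pos":[-2.6,0,-3.5],"twist":[0,-1.5,0],"grip":20},{"delta_pos":[-4.8,0,-6.3],"twist":[0,-3,0],"grip":20},{"delta_pos":[-7.2,0,-9.5],"twist":[0,-4.5,0],"grip":20},{"delta_pos":[-9.6,0,-12.6],"twist":[0,-6,0],"grip":20}]' 25
python3 -c "
from h import *
go(649,73.5,230,-153.3)"
```

```text
time_s: 5.8
ee_pos: [527.3, -179.0, 222.2]
ee_rot: [-90.1, -0.0, -162.6]
force: [0.5, -1.2, -1.4]
gripper_width: 30.6
t 5.8 pos [ 527.3 -179.   222.2] rot [-9.0080e+01 -5.0000e-02 -1.6263e+02] q [-20.   16.4  91.2   0.   72.5  52.7] F [ 0.5 -1.2 -1.4] g 30.6
delta cm [-19.15  -0.77 -20.47] twist [ 0.08 -9.33  0.04]
```

```bash
python3 -m pendant '[{"delta_pos":[-2.2,0,-2.4],"twist":[0,-1,0],"grip":20},{"delta_pos":[-4.4,0,-4.8],"twist":[0,-2.2,0],"grip":20},{"delta_pos":[-6.8,0,-7.4],"twist":[0,-3.4,0],"grip":20},{"delta_pos":[-9.2,0,-9.8],"twist":[0,-4.6,0],"grip":20},{"delta_pos":[-11.6,0,-12.4],"twist":[0,-5.8,0],"grip":20}]' 25
python3 -c "
from h import *
go(649,73.5,215,-153.3)"
```

```text
time_s: 6.3
ee_pos: [601.1, -26.2, 222.1]
ee_rot: [-90.1, -0.1, -156.8]
force: [-0.0, -0.8, -2.1]
gripper_width: 29.6
t 6.3 pos [601.1 -26.2 222.1] rot [-9.005e+01 -7.000e-02 -1.568e+02] q [-3.6 20.5 85.1  0.  74.4 63.2] F [-0.  -0.8 -2.1] g 29.6
delta cm [-8.33  0.71 -7.28] twist [ 0.06 -3.5   0.07]
```

```bash
python3 -m pendant '[{"delta_pos":[-2.4,0,-2.1],"twist":[0,-1,0],"grip":20},{"delta_pos":[-4.8,0,-4.2],"twist":[0,-2,0],"grip":20},{"delta_pos":[-6.8,0,-5.9],"twist":[0,-3,0],"grip":20},{"delta_pos":[-7.9,0.3,-6.9],"twist":[0,-3.5,0],"grip":20},{"delta_pos":[-8.3,0.6,-7.3],"twist":[0,-3.5,0],"grip":20}]' 25
python3 -c "
from h import *
go(649,73.5,200,-153.3)"
```

```text
time_s: 6.8
ee_pos: [648.7, 73.2, 215.8]
ee_rot: [-90.0, -0.1, -153.3]
force: [-0.5, -1.1, -3.1]
gripper_width: 30.1
t 6.8 pos [648.7  73.2 215.8] rot [-9.0040e+01 -8.0000e-02 -1.5327e+02] q [ 5.4 25.4 78.3  0.  76.4 68.7] F [-0.5 -1.1 -3.1] g 30.1
delta cm [-0.04  1.58 -0.01] twist [0.04 0.03 0.08]
```

```bash
python3 -m pendant '[{"delta_pos":[0,0.5,0],"twist":[0,0,0],"grip":20},{"delta_pos":[0,1,0],"twist":[0,0,0],"grip":20},{"delta_pos":[0,1.6,0],"twist":[0,0,0],"grip":20},{"delta_pos":[0,1.6,0],"twist":[0,0,0],"grip":20},{"delta_pos":[0,1.6,0],"twist":[0,0,0],"grip":20}]' 25
python3 -c "
from h import *
go(649,73.5,200,-153.3)
save('wrist','w3');save('scene','s3');save('top','t3')
def e(n,u,v,w,h,o): cv2.imwrite(o,cv2.resize(cv2.imread(f'pics/{n}.png')[v:v+h,u:u+w],(400,300) if o!='x' else 0,interpolation=cv2.INTER_CUBIC))
e('w3',0,0,512,384,'pics/a.png');e('s3',240,120,200,150,'pics/b.png');e('t3',120,50,200,150,'pics/c.png')
cv2.imwrite('pics/m3.png',np.vstack([np.hstack([cv2.imread('pics/a.png'),cv2.imread('pics/b.png')]),np.hstack([cv2.imread('pics/c.png')]*2)]))"
```

```text
time_s: 7.3
ee_pos: [648.5, 71.4, 201.0]
ee_rot: [-90.0, -0.0, -153.4]
force: [-0.8, -0.2, -2.1]
gripper_width: 29.7
t 7.3 pos [648.5  71.4 201. ] rot [-9.0000e+01 -1.0000e-02 -1.5339e+02] q [ 5.3 25.8 79.8 -0.  74.4 68.7] F [-0.8 -0.2 -2.1] g 29.7
delta cm [-0.14  0.1  -0.16] twist [ 0.   -0.09  0.01]
```

View pics/m3.png

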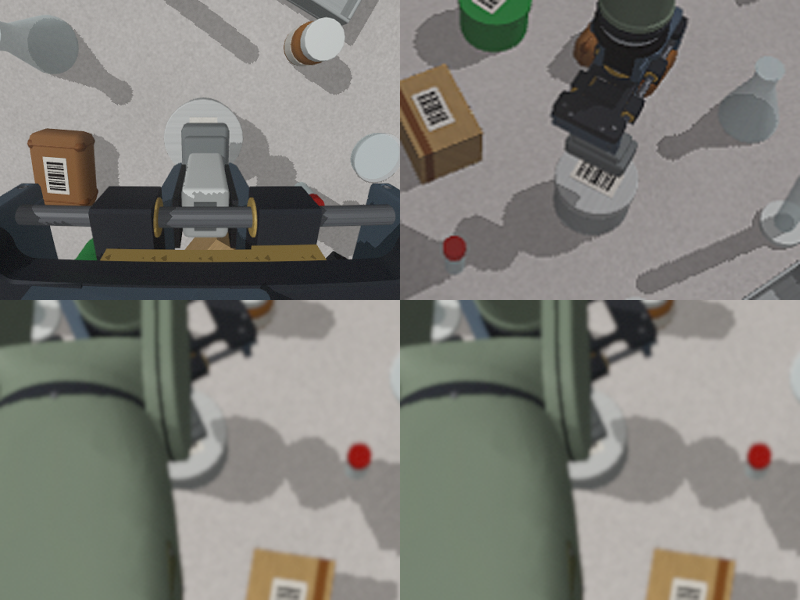

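The views show the reader held upright above the metal tin's lid, with its head along the label and the tin in place. Now hold it there.

```bash
for i in 1 2 3; do python3 -m pendant '[{"delta_pos":[0,0,0],"twist":[0,0,0],"grip":20},{"delta_pos":[0,0,0],"twist":[0,0,0],"grip":20},{"delta_pos":[0,0,0],"twist":[0,0,0],"grip":20},{"delta_pos":[0,0,0],"twist":[0,0,0],"grip":20},{"delta_pos":[0,0,0],"twist":[0,0,0],"grip":20}]' 25; done
python3 - <<'E'
from h import *
go(649,73.5,200,-153.3)
W=load('w3');a=W['p'][100:260,180:340,::-1];S=load('s3');b=S['p'][180:240,310:370,::-1]
cv2.imwrite('pics/m4.png',np.hstack([cv2.resize(a,(400,400),interpolation=2),cv2.resize(b,(400,400),interpolation=2)]))
E
```

```text
time_s: 7.95
ee_pos: [648.7, 72.1, 201.0]
ee_rot: [-90.0, 0.0, -153.3]
force: [-0.3, -0.7, -1.7]
gripper_width: 29.9
time_s: 8.45
ee_pos: [648.7, 72.1, 201.1]
ee_rot: [-90.0, 0.0, -153.3]
force: [0.1, -0.4, -1.8]
gripper_width: 29.9
time_s: 8.95
ee_pos: [648.7, 72.1, 201.0]
ee_rot: [-90.0, 0.0, -153.3]
force: [0.0, 0.4, -3.0]
gripper_width: 29.9
t 8.95 pos [648.7  72.1 201. ] rot [-9.0000e+01  1.0000e-02 -1.5334e+02] q [ 5.3 25.8 79.8  0.  74.4 68.7] F [ 0.   0.4 -3. ] g 29.9
delta cm [-0.09  0.1  -0.11] twist [ 0.   -0.04 -0.01]
```

View pics/m4.png

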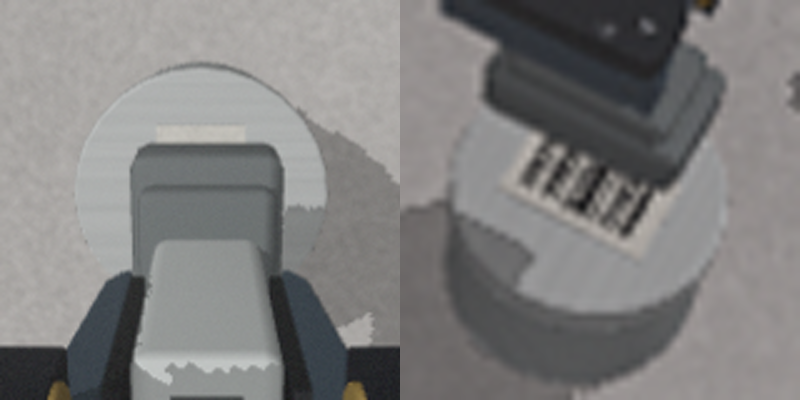

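Run:
```python
from h import *
D=load('w3')
y=165
l=px(D,180+135/2.5,100+y/2.5);r=px(D,180+279/2.5,100+y/2.5)
f=px(D,180+207/2.5,100+150/2.5)
print(l,r,(l+r)/2,f)
t=np.radians(26.7);X=np.array([np.cos(t),np.sin(t)]);Y=np.array([-X[1],X[0]])
L=np.array([px(D,180+x/2.5,100+126/2.5,z=71) for x in(156,246)]).mean(0)
print('Lab far end',L, 'along',(L[:2])@X,'across',L[:2]@Y)
for n,p in(('headmid',(l+r)/2),('front',f),('tcp',np.array([648.6,71.8,0]))): print(n,p[:2]@X,p[:2]@Y)
c=np.array([649,73.8]);print('labc',c@X,c@Y)
```

```text
[670.16617728 106.13172584 157.25551948] [688.95932472  68.34427307 156.71238623] [679.562751    87.23799945 156.98395286] [682.64526063  88.80478578 151.98084106]
Lab far end [675.99404607  88.02311989  71.        ] along 643.4641995210311 across -225.09963102324735
headmid 646.2996088729725 -227.4045220882111
front 649.7574216460229 -227.3898301560909
tcp 611.7017865700569 -227.28423682033178
labc 612.9577731226198 -225.6772216431225
```

The reader is about 2 mm off the label's middle in both directions. I trim that and hold again.

```bash
python3 -m pendant '[{"delta_pos":[-0.1,0.1,-0.1],"twist":[0,0,0],"grip":20},{"delta_pos":[-0.2,0.1,-0.2],"twist":[0,0,0],"grip":20},{"delta_pos":[-0.2,0.1,-0.2],"twist":[0,0,0],"grip":20},{"delta_pos":[-0.2,0.1,-0.2],"twist":[0,0,0],"grip":20},{"delta_pos":[-0.2,0.1,-0.2],"twist":[0,0,0],"grip":20}]' 25
for i in 1 2 3 4; do python3 -m pendant '[{"delta_pos":[0,0,0],"twist":[0,0,0],"grip":20},{"delta_pos":[0,0,0],"twist":[0,0,0],"grip":20},{"delta_pos":[0,0,0],"twist":[0,0,0],"grip":20},{"delta_pos":[0,0,0],"twist":[0,0,0],"grip":20},{"delta_pos":[0,0,0],"twist":[0,0,0],"grip":20}]' 25; done
python3 - <<'E'
from h import *
go(600,-26,222,-157)
E
```

```text
time_s: 9.45
ee_pos: [649.6, 74.8, 200.0]
ee_rot: [-90.0, 0.0, -153.3]
force: [0.4, 0.4, -1.4]
gripper_width: 29.7
time_s: 9.95
ee_pos: [649.6, 74.8, 200.1]
ee_rot: [-90.0, 0.0, -153.3]
force: [-0.2, -0.8, -1.6]
gripper_width: 30.1
time_s: 10.45
ee_pos: [649.6, 74.8, 200.1]
ee_rot: [-90.0, 0.0, -153.3]
force: [-1.2, 0.4, -2.2]
gripper_width: 30.0
time_s: 10.95
ee_pos: [649.6, 74.8, 200.0]
ee_rot: [-90.0, 0.0, -153.3]
force: [-0.1, 0.3, -2.3]
gripper_width: 29.9
time_s: 11.45
ee_pos: [649.6, 74.8, 200.1]
ee_rot: [-90.0, 0.0, -153.3]
force: [-0.3, 0.7, -1.5]
gripper_width: 29.9
t 11.45 pos [649.6  74.8 200.1] rot [ -90.      0.   -153.35] q [ 5.6 26.  79.7  0.  74.4 68.9] F [-0.3  0.7 -1.5] g 29.9
delta cm [ 8.95 -2.2   6.78] twist [ 0.    3.65 -0.  ]
```

```bash
python3 -m pendant '[{"delta_pos":[0,-1,0],"twist":[0,0,0],"grip":20},{"delta_pos":[1.2,-2.2,0.9],"twist":[0,0.5,0],"grip":20},{"delta_pos":[3.4,-2.2,2.6],"twist":[0,1.5,0],"grip":20},{"delta_pos":[6,-2.2,4.6],"twist":[0,2.5,0],"grip":20},{"delta_pos":[9,-2.2,6.8],"twist":[0,3.6,0],"grip":20}]' 25
python3 - <<'E'
from h import *
go(464.5,-328.5,222,-168.7)
E
```

```text
time_s: 11.95
ee_pos: [599.3, -27.8, 223.5]
ee_rot: [-89.9, 0.1, -157.0]
force: [1.0, -0.1, -2.5]
gripper_width: 29.7
t 11.95 pos [599.3 -27.8 223.5] rot [-8.9920e+01  1.0000e-01 -1.5696e+02] q [-3.7 20.2 85.4 -0.  74.3 63.2] F [ 1.  -0.1 -2.5] g 29.7
delta cm [24.17  0.14 22.39] twist [-0.07 11.74 -0.11]
```

```bash
python3 -m pendant '[{"delta_pos":[2.5,0,2.3],"twist":[0,1,0],"grip":20},{"delta_pos":[5,0,4.6],"twist":[0,2.2,0],"grip":20},{"delta_pos":[7.5,0,7],"twist":[0,3.6,0],"grip":20},{"delta_pos":[10,0,9.3],"twist":[0,4.8,0],"grip":20},{"delta_pos":[12.4,0,11.5],"twist":[0,6,0],"grip":20}]' 25
python3 - <<'E'
from h import *
go(464.5,-328.5,222,-168.7)
E
```

```text
time_s: 12.45
ee_pos: [529.4, -182.9, 223.7]
ee_rot: [-89.9, 0.1, -163.0]
force: [-0.0, 0.3, -1.7]
gripper_width: 30.0
t 12.45 pos [ 529.4 -182.9  223.7] rot [-8.9900e+01  8.0000e-02 -1.6305e+02] q [-20.2  16.6  90.8  -0.   72.6  52.8] F [-0.   0.3 -1.7] g 30.0
delta cm [10.46  0.17 12.03] twist [-0.1   5.65 -0.08]
```

```bash
python3 -m pendant '[{"delta_pos":[2.5,0,2.9],"twist":[0,1.3,0],"grip":20},{"delta_pos":[5,0,5.8],"twist":[0,2.7,0],"grip":20},{"delta_pos":[7.5,0,8.6],"twist":[0,4,0],"grip":20},{"delta_pos":[9.5,0,10.9],"twist":[0,5.2,0],"grip":20},{"delta_pos":[10.5,0,12],"twist":[0,5.7,0],"grip":20}]' 25
python3 -m pendant '[{"delta_pos":[0,0,0],"twist":[0,0,0],"grip":20},{"delta_pos":[0,1,0],"twist":[0,0,0],"grip":20},{"delta_pos":[0,3,0],"twist":[0,0,0],"grip":20},{"delta_pos":[0,6,0],"twist":[0,0,0],"grip":20},{"delta_pos":[0,9,0],"twist":[0,0,0],"grip":20}]' 25
python3 - <<'E'
from h import *
go(464.5,-328.5,74,-168.7)
save('wrist','w5')
cv2.imwrite('pics/w5b.png',cv2.resize(cv2.imread('pics/w5.png'),(800,600),interpolation=cv2.INTER_CUBIC))
go(464.5,-328.5,74,-168.7)
E
```

```text
time_s: 12.95
ee_pos: [463.8, -329.1, 223.5]
ee_rot: [-89.9, 0.0, -168.8]
force: [-0.2, 0.7, -2.7]
gripper_width: 29.8
time_s: 13.45
ee_pos: [466.1, -324.6, 131.0]
ee_rot: [-90.0, 0.1, -168.5]
force: [-0.1, 0.7, -1.5]
gripper_width: 30.0
t 13.45 pos [ 466.1 -324.6  131. ] rot [-9.0000e+01  5.0000e-02 -1.6853e+02] q [-36.   21.4  97.7   0.   60.9  42.5] F [-0.1  0.7 -1.5] g 30.0
delta cm [0.24 5.7  0.35] twist [ 0.    0.17 -0.05]
t 13.5 pos [ 463.1 -322.5  125.6] rot [ -90.46   -0.37 -168.52] q [-36.   21.7  98.2   0.   60.8  42.5] F [-2.4  0.7 -6.4] g 30.1
delta cm [-0.05  5.15  0.66] twist [0.46 0.18 0.37]
```

View pics/w5b.png

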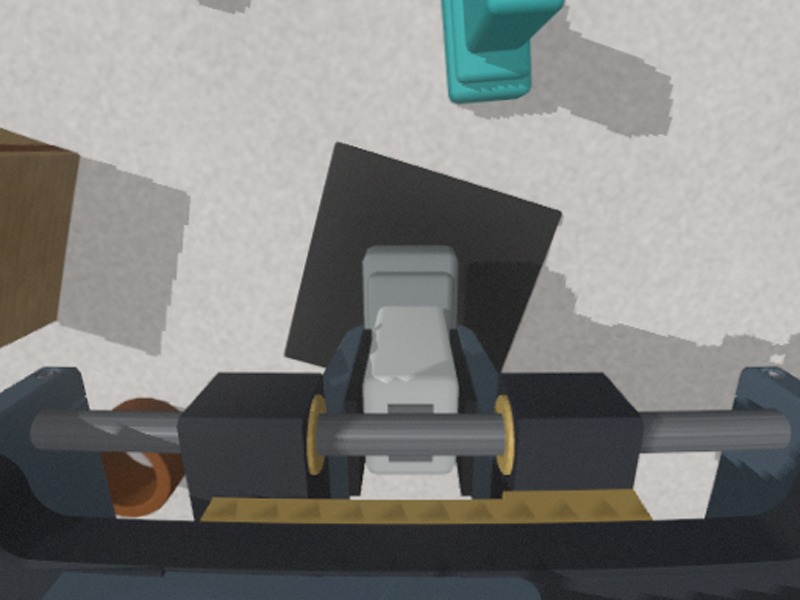

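The wrist view shows the reader upright over the mat (visible mat corners at 337,142, 561,212 and 286,356). I stop short of touchdown to trim the position.

```bash
python3 -m pendant '[{"delta_pos":[0,1,0],"twist":[0,0,0],"grip":20},{"delta_pos":[0,2,0],"twist":[0,0,0],"grip":20},{"delta_pos":[0,3,0],"twist":[0,0,0],"grip":20},{"delta_pos":[0,3.5,0],"twist":[0,0,0],"grip":20},{"delta_pos":[0,3.5,0],"twist":[0,0,0],"grip":20}]' 25
python3 - <<'E'
from h import *
save('wrist','w6')
go(464.5,-328.5,73,-168.7)
cv2.imwrite('pics/w6b.png',cv2.resize(cv2.imread('pics/w6.png'),(800,600),interpolation=cv2.INTER_CUBIC))
E
```

```text
time_s: 14.0
ee_pos: [465.3, -326.1, 96.6]
ee_rot: [-90.0, -0.0, -168.6]
force: [-0.7, 0.6, -2.0]
gripper_width: 29.8
t 14.05 pos [ 465.5 -326.4   97.1] rot [-9.0000e+01  1.0000e-02 -1.6865e+02] q [-36.2  23.3 100.1   0.   56.5  42.4] F [-0.6  0.2 -2.2] g 29.8
delta cm [0.15 2.41 0.19] twist [-0.    0.05 -0.01]
```

View pics/w6b.png

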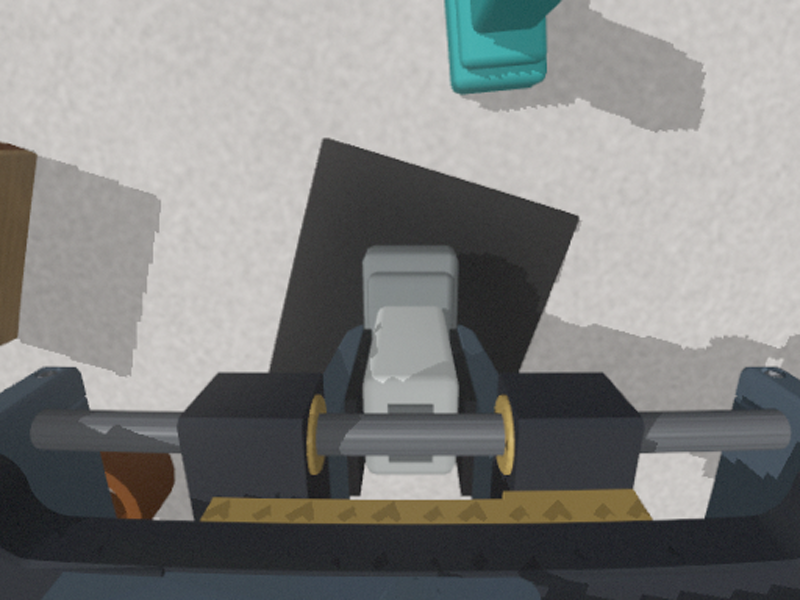

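Run:
```python
from h import *
D=load('w6')
A=px(D,324*.64,139*.64,z=4);B=px(D,578*.64,216*.64,z=4);e=(B-A)/np.linalg.norm(B-A);n=np.array([e[1],-e[0],0])
print(A,B,np.linalg.norm(B-A),'centre',(A+B)/2+75*n,(A+B)/2-75*n)
```

```text
[ 544.53276953 -262.50119169    4.        ] [ 531.8937992  -409.06598756    4.        ] 147.10874535633255 centre [ 463.49060446 -329.33990218    4.        ] [ 612.93596427 -342.22727707    4.        ]
```

```bash
python3 -m pendant '[{"delta_pos":[0.1,0.6,0.1],"twist":[0,0,0],"grip":20},{"delta_pos":[0.2,1.2,0.2],"twist":[0,0,0],"grip":20},{"delta_pos":[0.2,1.6,0.2],"twist":[0,0,0],"grip":20},{"delta_pos":[0.2,1.8,0.2],"twist":[0,0,0],"grip":20},{"delta_pos":[0.2,1.8,0.2],"twist":[0,0,0],"grip":20}]' 25
python3 -c "
from h import *
go(464.5,-328.5,73,-168.7)"
```

```text
time_s: 14.55
ee_pos: [463.7, -328.5, 78.6]
ee_rot: [-90.0, -0.0, -168.6]
force: [-0.2, -0.0, -2.0]
gripper_width: 29.3
t 14.55 pos [ 463.7 -328.5   78.6] rot [-9.0040e+01 -3.0000e-02 -1.6865e+02] q [-36.5  24.5 101.4   0.   54.2  42.2] F [-0.2 -0.  -2. ] g 29.3
delta cm [-0.08  0.56  0.01] twist [0.04 0.05 0.03]
```

Centred to within about 1 mm, with roughly 5.5 mm left to go, so I lower slowly.

```bash
python3 -m pendant '[{"delta_pos":[0,0.1,0],"twist":[0,0,0],"grip":20},{"delta_pos":[0,0.2,0],"twist":[0,0,0],"grip":20},{"delta_pos":[0,0.3,0],"twist":[0,0,0],"grip":20},{"delta_pos":[0,0.4,0],"twist":[0,0,0],"grip":20},{"delta_pos":[0,0.5,0],"twist":[0,0,0],"grip":20}]' 25
python3 -m pendant '[{"delta_pos":[0,0,0],"twist":[0,0,0],"grip":20},{"delta_pos":[0,0,0],"twist":[0,0,0],"grip":20},{"delta_pos":[0,0,0],"twist":[0,0,0],"grip":20},{"delta_pos":[0,0,0],"twist":[0,0,0],"grip":20},{"delta_pos":[0,0,0],"twist":[0,0,0],"grip":20}]' 25
```

```text
time_s: 15.05
ee_pos: [463.9, -328.6, 74.0]
ee_rot: [-90.0, 0.0, -168.6]
force: [0.2, -0.5, -2.5]
gripper_width: 29.9
time_s: 15.55
ee_pos: [463.9, -328.7, 74.0]
ee_rot: [-90.0, 0.0, -168.6]
force: [-0.5, -0.7, -3.3]
gripper_width: 29.8
```

```bash
python3 -m pendant '[{"delta_pos":[0,0.05,0],"twist":[0,0,0],"grip":20},{"delta_pos":[0,0.1,0],"twist":[0,0,0],"grip":20},{"delta_pos":[0,0.13,0],"twist":[0,0,0],"grip":20},{"delta_pos":[0,0.16,0],"twist":[0,0,0],"grip":20},{"delta_pos":[0,0.16,0],"twist":[0,0,0],"grip":20}]' 25
```

```text
time_s: 16.05
ee_pos: [464.0, -328.6, 72.9]
ee_rot: [-90.0, 0.0, -168.6]
force: [-0.9, 0.6, 3.0]
gripper_width: 30.0
```

Contact shows as the vertical force rising from -2.5 to +3 N at the pick-up height (72.9). Now let go gently.

```bash
python3 -m pendant '[{"delta_pos":[0,0,0],"twist":[0,0,0],"grip":34},{"delta_pos":[0,0,0],"twist":[0,0,0],"grip":38},{"delta_pos":[0,0,0],"twist":[0,0,0],"grip":45},{"delta_pos":[0,0,0],"twist":[0,0,0],"grip":55},{"delta_pos":[0,0,0],"twist":[0,0,0],"grip":70}]' 10
python3 -m pendant '[{"delta_pos":[0,0,0],"twist":[0,0,0],"grip":85},{"delta_pos":[0,-1,0],"twist":[0,0,0],"grip":90},{"delta_pos":[0,-4,0],"twist":[0,0,0],"grip":90},{"delta_pos":[0,-8,0],"twist":[0,0,0],"grip":90},{"delta_pos":[0,-12,0],"twist":[0,0,0],"grip":90}]'
python3 -m pendant '[{"delta_pos":[3,-2,0],"twist":[0,0,0],"grip":90},{"delta_pos":[7,-3,-2],"twist":[0,0,0],"grip":90},{"delta_pos":[10,-3,-6],"twist":[0,0,0],"grip":90},{"delta_pos":[12,-3,-10],"twist":[0,0,0],"grip":90},{"delta_pos":[12,-3,-14],"twist":[0,0,0],"grip":90}]'
python3 -c "
from h import *
go(300,300,230,-168.7)
save('top','t9');save('scene','s9')
for n in('s9','t9'):
  cv2.imwrite(f'pics/{n}b.png',cv2.resize(cv2.imread(f'pics/{n}.png'),(800,600),interpolation=cv2.INTER_CUBIC))"
```

```text
time_s: 16.55
ee_pos: [463.9, -328.6, 72.3]
ee_rot: [-90.0, 0.0, -168.6]
force: [0.6, -0.1, 0.1]
gripper_width: 54.2
time_s: 17.05
ee_pos: [463.7, -328.5, 194.3]
ee_rot: [-90.0, -0.0, -168.6]
force: [0.8, -0.8, -0.1]
gripper_width: 81.8
time_s: 17.55
ee_pos: [316.0, -213.9, 223.1]
ee_rot: [-90.0, 0.0, -168.8]
force: [1.3, 0.5, 1.1]
gripper_width: 82.1
t 17.55 pos [ 316.  -213.9  223.1] rot [ -89.98    0.   -168.83] q [-3.580e+01  1.000e-01  1.109e+02 -0.000e+00  6.890e+01  4.300e+01] F [1.3 0.5 1.1] g 82.1
delta cm [ -8.39  -0.72 -50.72] twist [-0.02 -0.13 -0.  ]
```

View pics/t9b.png

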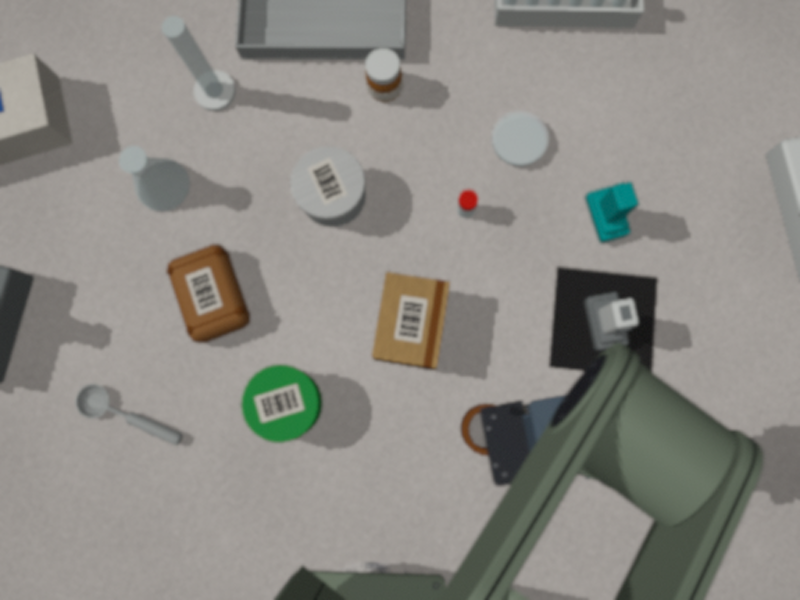

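View pics/s9b.png

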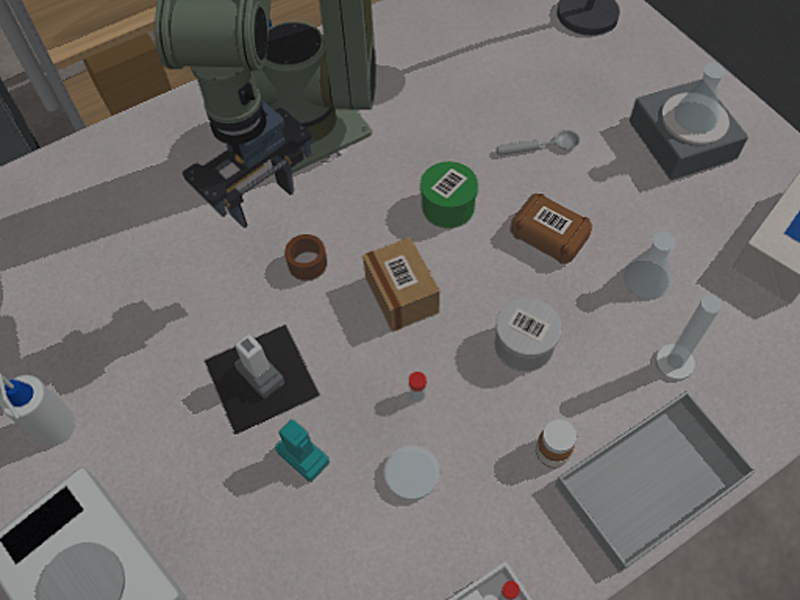

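The reader stands upright on the mat (top view handle at 625,313) and everything else is where it was. I'll check how well it is centred and that nothing moved.

Run:
```python
from h import *
D=load('t9');D0=load('t0')
df=np.abs(D['p'].astype(int)-D0['p']).sum(2)>40; print('changed px left part',df[:210,:340].sum())
a=D['p'][165:245,345:425,::-1];cv2.imwrite('pics/c9.png',cv2.resize(a,(600,600),interpolation=2))
```

```text
changed px left part 0
```

View pics/c9.png

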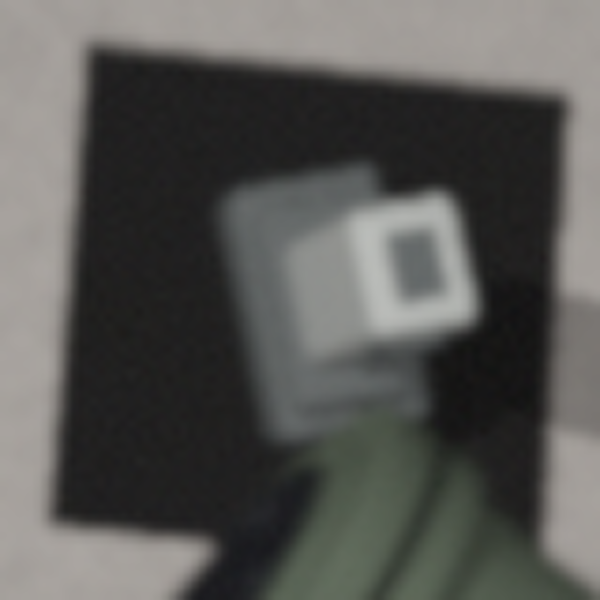

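```bash
python3 - <<'E'
from h import *
D=load('t9')
W=np.array([px(D,345+x/7.5,165+y/7.5,z=116.5) for x,y in[(348,205),(454,190),(481,322),(374,337)]]);print(W.mean(0),'mat top-view 462.9 -332.8')
E
python3 -m pendant '[{"delta_pos":[0,0,0],"twist":[0,0,0],"grip":90},{"delta_pos":[0,0,0],"twist":[0,0,0],"grip":90},{"delta_pos":[0,0,0],"twist":[0,0,0],"grip":90},{"delta_pos":[0,0,0],"twist":[0,0,0],"grip":90},{"delta_pos":[0,0,0],"twist":[0,0,0],"grip":90}]'
python3 -c "
from workcell import job;print(job.job_done())"
```

```text
[ 462.25057811 -331.46465136  116.5       ] mat top-view 462.9 -332.8
time_s: 18.15
ee_pos: [318.8, -215.5, 222.2]
ee_rot: [-90.0, -0.0, -168.7]
force: [-0.1, 0.2, -0.4]
gripper_width: 82.2
the job is handed in; nothing more can be done
None
```

I picked the reader up from its mat and held it over the metal tin's label. After that I stood it back upright in the middle of its mat, let go, and handed the job in at 18.15 s.

- **Aiming:** The window was about 60 mm above the label, aligned with its long side. I held it still there for 2 s, after an earlier 1.5 s hold that was about 2 mm off the label's middle. The path from mat to tin stayed clear of the other labels.
- **Setting down:** The reader touched the mat gently, with a contact force of a few newtons. In the last top view the handle is about 1.5 mm from the mat's centre.
- **Rest of the bench:** In the top view, the part of the picture holding the tin, most of the glassware, the parcel and most of the carton showed no changed pixels. By eye, everything else was also in place, and the arm is clear of everything.
- **Disagreement:** The top and wrist cameras differed by about 4–5 mm in y. The scene camera agreed with the wrist camera on the mat, and was within about 2–3 mm of it on the handle and label. I therefore went by the wrist camera, which leaves 1–2 mm of uncertainty in the aim.

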